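Stroke the weighing pan along its marked arc to check its spring travel

TASK

Check that the round weighing pan moves freely: with closed fingertips press lightly on the green bump and slide along the black line over each blue bump in turn to the red bump, keeping the pan pressed down a few millimetres all the way but never pushing it down onto its bottom stop. Finish holding: stop with the fingertips still resting on the red bump and the pan lightly pressed. Leave the brass weight standing in the middle of the pan and do not disturb the dish, bottle and jar.

Things in the scene. Friction and masses are not known exactly. Their poses are not given: they have to be found in the camera images.
- pan (a joint): how far the round aluminium weighing pan is pressed down (m): 0 at rest against its upper stop, growing downward, 0.014 on the bottom stop. The pan (208 mm diameter, 8 mm thick, top 76 mm above the table at rest) only slides straight up and down on a spring: it starts to move at about 1.3 to 2 N, needs about 0.35 N more for each mm, and comes back up when let go. It does not tilt or turn.
- pan_centre (a point): centre of the pan's top face; moves down with the pan. Its x axis points from the centre to the second blue bump (bump_blue2), z up.
- stand: fixed white base, 150 x 150 x 12 mm, with four black posts and a black bellows under the pan; cannot be moved. Origin on the table under the pan's centre, x and y axes as those of pan_centre.
- bump_green: green smooth low dome, 20 mm diameter and 2.5 mm high, fixed on the pan's top face on the black line: first bump, start of the line, at -100 degrees (counter-clockwise from above, from the pan's x axis; the line is an arc of 75 mm radius about the pan's centre). Origin at the centre of the dome's base, on the pan's top face; moves down with the pan.
- bump_blue1: blue smooth low dome, 20 mm diameter and 2.5 mm high, fixed on the pan's top face on the black line: second bump, at -50 degrees (counter-clockwise from above, from the pan's x axis; the line is an arc of 75 mm radius about the pan's centre). Origin at the centre of the dome's base, on the pan's top face; moves down with the pan.
- bump_blue2: blue smooth low dome, 20 mm diameter and 2.5 mm high, fixed on the pan's top face on the black line: third bump, at 0 degrees (counter-clockwise from above, from the pan's x axis; the line is an arc of 75 mm radius about the pan's centre). Origin at the centre of the dome's base, on the pan's top face; moves down with the pan.
- bump_blue3: blue smooth low dome, 20 mm diameter and 2.5 mm high, fixed on the pan's top face on the black line: fourth bump, at +50 degrees (counter-clockwise from above, from the pan's x axis; the line is an arc of 75 mm radius about the pan's centre). Origin at the centre of the dome's base, on the pan's top face; moves down with the pan.
- bump_red: red smooth low dome, 20 mm diameter and 2.5 mm high, fixed on the pan's top face on the black line: last bump, end of the line, at +100 degrees (counter-clockwise from above, from the pan's x axis; the line is an arc of 75 mm radius about the pan's centre). Origin at the centre of the dome's base, on the pan's top face; moves down with the pan.
- mid1 (a point): point of the painted black arc, on the pan's top face, halfway between bump 1 and bump 2 counted from the green one. The line is 5 mm wide and flat; neighbouring bumps are 63 mm apart.
- mid2 (a point): point of the painted black arc, on the pan's top face, halfway between bump 2 and bump 3 counted from the green one. The line is 5 mm wide and flat; neighbouring bumps are 63 mm apart.
- mid3 (a point): point of the painted black arc, on the pan's top face, halfway between bump 3 and bump 4 counted from the green one. The line is 5 mm wide and flat; neighbouring bumps are 63 mm apart.
- mid4 (a point): point of the painted black arc, on the pan's top face, halfway between bump 4 and bump 5 counted from the green one. The line is 5 mm wide and flat; neighbouring bumps are 63 mm apart.
- weight: loose brass weight with a knob, 32 mm diameter, 40 mm high, about 80 g, standing near the centre of the pan inside the arc; not to be disturbed. Origin at the centre of its underside.
- dish: loose closed round clear dish with amber filling, 90 mm diameter, 16 mm high, on the table beside the platform; leave alone. Origin at the centre of its underside.
- bottle: loose amber bottle with a white cap, 54 mm diameter, 110 mm high, on the table beside the platform; leave alone. Origin at the centre of its underside.
- jar: loose jar with a blue lid, 64 mm diameter, 75 mm high, on the table beside the platform; leave alone. Origin at the centre of its underside.
There are look-alikes about, which are no part of the job. Leave any orange or pink look-alike of the stand alone.

How it is judged (in metres and radians):
On the way, in this order (a step that is already met when the one before it is completed fails the run):
1. the fingertips touch the green bump and press the pan down at least 1.5 mm (contact force between the fingers and bump_green above 0.3 N and value of joint pan above 0.0015 m), for 0.04 s.
2. the pan is still pressed at least 1.5 mm while the fingers pass the middle of stretch 1 of the line (TCP within 15 mm, seen from above) (horizontal distance between the grasp point and mid1 below 0.015 m and contact force between the fingers and anything else above 0.3 N and value of joint pan above 0.0015 m), for 0.04 s.
3. the fingertips touch blue bump 1 and press the pan down at least 1.5 mm (contact force between the fingers and bump_blue1 above 0.3 N and value of joint pan above 0.0015 m), for 0.04 s.
4. the pan is still pressed at least 1.5 mm while the fingers pass the middle of stretch 2 of the line (TCP within 15 mm, seen from above) (horizontal distance between the grasp point and mid2 below 0.015 m and contact force between the fingers and anything else above 0.3 N and value of joint pan above 0.0015 m), for 0.04 s.
5. the fingertips touch blue bump 2 and press the pan down at least 1.5 mm (contact force between the fingers and bump_blue2 above 0.3 N and value of joint pan above 0.0015 m), for 0.04 s.
6. the pan is still pressed at least 1.5 mm while the fingers pass the middle of stretch 3 of the line (TCP within 15 mm, seen from above) (horizontal distance between the grasp point and mid3 below 0.015 m and contact force between the fingers and anything else above 0.3 N and value of joint pan above 0.0015 m), for 0.04 s.
7. the fingertips touch blue bump 3 and press the pan down at least 1.5 mm (contact force between the fingers and bump_blue3 above 0.3 N and value of joint pan above 0.0015 m), for 0.04 s.
8. the pan is still pressed at least 1.5 mm while the fingers pass the middle of stretch 4 of the line (TCP within 15 mm, seen from above) (horizontal distance between the grasp point and mid4 below 0.015 m and contact force between the fingers and anything else above 0.3 N and value of joint pan above 0.0015 m), for 0.04 s.
9. the fingertips touch the red bump and press the pan down at least 1.5 mm (contact force between the fingers and bump_red above 0.3 N and value of joint pan above 0.0015 m), for 0.04 s.
At the end, for the whole second after the job is handed in: The fingertips rest on the red bump (more than 0.3 N) with the pan still and pressed down between 1.5 and 12.5 mm; the weight stands upright within 22 mm of the pan's centre; dish, bottle and jar are within 25 mm of where they began (all of step 9 and value of joint pan below 0.0125 m and velocity of joint pan between -0.01 and 0.01 m/s and horizontal distance between weight and pan_centre below 0.022 m and angle between weight's own z axis and vertical below 0.3 rad and distance of each of dish, bottle, jar from where it was at the start of the episode below 0.025 m); the arm keeps its last pose, push and grip.
It fails at once if the pan is pushed down onto its bottom stop (more than 12.5 mm) (not (value of joint pan below 0.0125 m)).
It fails at once if the brass weight is pushed more than 22 mm from the pan's centre, tipped or lifted (not (horizontal distance between weight and pan_centre below 0.022 m) or not (angle between weight's own z axis and vertical below 0.3 rad) or height (world z) of weight above 0.09 m).
It fails at once if the dish, bottle or jar is moved more than 25 mm or lifted (distance of any of dish, bottle, jar from where it was at the start of the episode above 0.025 m).
It also fails if it takes over 48 s, if anything falls off the work surface, if the arm or the gripper's body presses on something with over 40 N, if the wrist force passes 120 N, or if a joint passes its speed limit or range.

ROBOT

A 6-joint arm with a two-finger parallel gripper is mounted at the origin on the work surface. World frame = base frame: x ahead of the robot, y to its left, z up, the work surface at z = 0. Lengths are in m, angles in degrees, forces in N, time in s.
With the tool pointing down it reaches from about 0.4 to 0.825 m from the base axis. Payload 7 kg.
Tool frame: the origin (TCP) lies between the finger pads, 19 mm behind the fingertips; this is the grasp point; z points along the fingers, y is the line along which they close (so a half turn about z gives the same grasp; the last joint's range is limited). The gripper opens to 88 mm and grips with 3 to 60 N. Pads are 19 mm wide; open, the fingers measure 130 mm over their backs; the gripper's body (78 mm by 193 mm) begins 47 mm behind the grasp point.
Start: joints at [88.757, 20.546, 0.682, 0, -70.136, -16.507], TCP at [0.206, 0.643, 0.245] pointing down, gripper open.
Joint ranges: [-176.03, 176.03], [-82.01, 121.73], [-58.28, 71.71], [-173.87, 95.51], [-174.79, -0.11], [-173.66, 173.66]. Speed limits (degrees/s): [136.94, 136.94, 172.46, 180, 180, 180].

INTERFACE

Orientations are given as [roll, pitch, yaw] about the fixed x, y, z axes, in that order (R = Rz(yaw) Ry(pitch) Rx(roll)).
In Python, from plant import ctrl gives the robot as it stands.
- The arm moves only by the tool apply_moves, never from a script. Its argument "targets" is a list of rows, each an object with "travel": the shift along the tool's x, y, z in mm, a list of three; "roll": the turn about the tool's z in degrees; "jaw": the finger opening in mm, from 0 to 87.6. In form: [{"travel": [tx, ty, tz], "roll": roll, "jaw": jaw}, ...]. A call has 1 to 10 rows; each row shifts and turns the commanded pose from where the row before left it, along the tool's axes as they then stand; what a row does not reach is not made up. A row lasts 1/10 s, in which the tool goes at most 50 mm and 8.59 degrees, less where a joint would pass 70% of its speed; a pose out of reach is approached as far as the arm can. A call with a gripper value outside its range is refused whole. The fingers move at their own pace and stop on an object; the grip force is fixed at half the most. Time passes only in rows, so rows that do not move let the fingers close. It gives the time, the measured TCP pose, the force, the opening and the grip force at its end, in the units of the state.
- ctrl.get_obs(): the state, without advancing time (a new reading comes with each control period).
- ctrl.snapshot(name): name is "scene" or "top" or "wrist"; returns the picture (384x512x3 uint8, red, green, blue); there is no depth.
- ctrl.calibration(name): a dict with "K" (3x3 intrinsics, pixels), "dist_coeffs" ([k1, k2, p1, p2, k3] as OpenCV has them; the pictures are not rectified), "extrinsics" (4x4, takes a point from camera to world coordinates); the wrist camera has in their place "hand_eye" (4x4, takes a point from camera to tool coordinates, whose origin is the TCP and whose axes are the flange's). Camera axes: x right, y down, z forward; pixel columns grow to the right and rows downward; lengths in m; the calibration is good to about 2 mm. A picture is of the moment at which its call begins: read the wrist's pose just before it. calibration takes no time and is no camera call.
- ctrl.close_job(): hands the job in; it is judged then, once.
The state is a dict: "clock": time; "joint_pos": joint angles; "qvel": joint speeds; "tau": joint torques, N m; "tool_pos": TCP position; "orientation": TCP orientation; "force": force on the tool from outside, world axes, zero at the start; "moment": the same for the moment, N m; "opening": finger opening in m; "gripper_force": force on a finger pad.
Only numpy, scipy, OpenCV 4.12 (cv2) and the standard library are available. Lean on these libraries where they do the work, as an engineer would, in place of code of your own. Each camera call takes 0.05 s, during which the arm holds its last target. There are 200 camera calls.

## Working session

There is one attempt and no reset: what is moved stays moved. The work goes in short steps, Python scripts to look and compute and a tool call to move; the robot and the scene stay as the last step left them, time stands still between calls to the robot, and variables do not carry over. Pictures are saved under pics/ and viewed, at most 10 in all, crops included, and the job is handed in when it is done.

Besides the shell and the picture viewer there is one more tool, called after "Emit:" in YAML: its name, and indented under it one key for each argument. apply_moves: Moves the arm, as the interface text tells. Its arguments: {"type":"object","properties":{"targets":{"type":"array","items":{"type":"object","properties":{"travel":{"type":"array","items":{"type":"number"}},"roll":{"type":"number"},"jaw":{"type":"number"}}}}},"required":["targets"]}

```bash
mkdir -p pics; ls; python3 - <<'E'
from plant import ctrl
import cv2,numpy as np
print(ctrl.get_obs())
for n in("top","scene"):
    im=ctrl.snapshot(n); cv2.imwrite(f"pics/{n}0.png",im[:,:,::-1])
    c=ctrl.calibration(n); print(n,c)
print(ctrl.calibration("wrist"))
E
python3 -c "
import cv2,numpy as np
a=cv2.imread('pics/top0.png');b=cv2.imread('pics/scene0.png');cv2.imwrite('pics/both0.png',cv2.resize(np.vstack([a,b]),None,fx=.78,fy=.78))"
```

```text
pics
{'clock': 0.0, 'joint_pos': array([ 8.87568397e+01,  2.05904807e+01,  6.34882571e-01, -2.08199529e-02,
       -7.01359279e+01, -1.65079368e+01]), 'qvel': array([ 0.00863541,  0.07464661, -0.07979563,  0.02771291,  0.00286237,
        0.03581399]), 'tau': array([-1.27164363e-03, -5.82710016e+01,  2.93047893e+01,  6.99743852e+00,
        6.81135280e-03, -1.60322097e-04]), 'tool_pos': array([0.20566349, 0.64243021, 0.24443966]), 'orientation': array([ 1.79906685e+02, -7.24407694e-03, -1.77581813e+01]), 'force': array([ 0.30915535,  0.80650027, -0.55864657]), 'moment': array([0.00347151, 0.00292537, 0.04074101]), 'gripper_force': 0.0, 'opening': 0.08794385436011201}
top {'K': array([[402.46565545,   0.        , 242.69859261],
       [  0.        , 402.46565545, 189.07506885],
       [  0.        ,   0.        ,   1.        ]]), 'dist_coeffs': array([-0.06739174,  0.        ,  0.        ,  0.        ,  0.        ]), 'extrinsics': array([[ 0.00994404, -0.99226834,  0.123712  ,  0.33366301],
       [-0.99994178, -0.01038596, -0.0029277 , -0.12682123],
       [ 0.00418993, -0.12367569, 
[... 504 characters left out ...]
4652 , -0.84579939,  1.01199773],
       [ 0.        ,  0.        ,  0.        ,  1.        ]])}
{'K': array([[290.64111736,   0.        , 255.94931066],
       [  0.        , 290.64111736, 186.97242398],
       [  0.        ,   0.        ,   1.        ]]), 'dist_coeffs': array([-0.02569009,  0.        ,  0.        ,  0.        ,  0.        ]), 'hand_eye': array([[-8.59952646e-04, -9.60400729e-01, -2.78621069e-01,
         7.50201171e-02],
       [ 9.99999501e-01, -9.67687231e-04,  2.49138753e-04,
         6.66905419e-04],
       [-5.08891091e-04, -2.78620715e-01,  9.60401082e-01,
        -1.39091854e-01],
       [ 0.00000000e+00,  0.00000000e+00,  0.00000000e+00,
         1.00000000e+00]])}
```

View pics/top0.png

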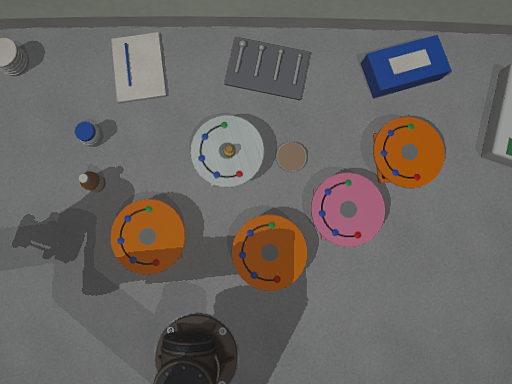

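View pics/scene0.png

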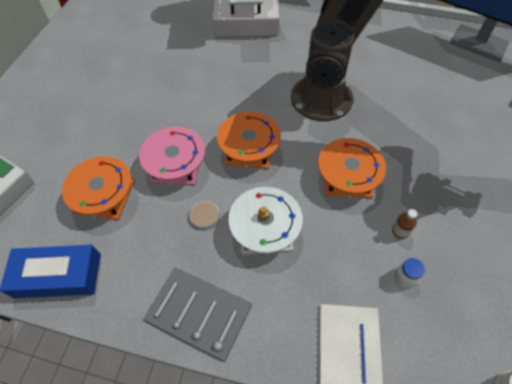

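The aluminium pan is at about (227,150) in top and (265,219) in scene. In the top view, green is at (224,125), the blues at (205,137), (201,158) and (216,175), and red at (239,174). The orange and pink pans are decoys.

```bash
cat > h.py <<'E'
import cv2,numpy as np
from scipy.spatial.transform import Rotation as R
def ray(cal,T,px):
    p=cv2.undistortPoints(np.array(px,float).reshape(-1,1,2),cal["K"],cal["dist_coeffs"]).reshape(-1,2)
    return T[:3,3],np.c_[p,np.ones(len(p))]@T[:3,:3].T
def onplane(cal,T,px,z):
    o,d=ray(cal,T,px); return o+d*((z-o[2])/d[:,2])[:,None]
def blobs(im,mask_roi,amin=5):
    hsv=cv2.cvtColor(im,cv2.COLOR_RGB2HSV); out={}
    for n,(a,b) in dict(green=(45,85),blue=(100,130),red=(172,8)).items():
        h=hsv[...,0]; m=((h>=a)&(h<=b)) if a<b else ((h>=a)|(h<=b))
        m=(m&(hsv[...,1]>130)&(hsv[...,2]>60)&mask_roi).astype(np.uint8)
        _,_,s,c=cv2.connectedComponentsWithStats(m)
        out[n]=[tuple(c[i]) for i in range(1,len(c)) if s[i,4]>=amin]
    return out
def circ(P):  # centre with known angles: similarity fit
    pass
ANG=np.deg2rad([-100,-50,0,50,100])
MODEL=.075*np.c_[np.cos(ANG),np.sin(ANG)]
def fit(P): # rigid fit of five bump points (green,b1,b2,b3,red) -> centre, yaw, rms
    P=np.asarray(P)[:,:2]; mc=MODEL.mean(0); pc=P.mean(0)
    z=((P-pc)@[1,1j])@np.conj((MODEL-mc)@[1,1j]); th=np.angle(z)
    Rm=np.array([[np.cos(th),-np.sin(th)],[np.sin(th),np.cos(th)]])
    c=pc-Rm@mc; res=P-(c+MODEL@Rm.T)
    return c,np.rad2deg(th),np.linalg.norm(res,axis=1)
E
python3 - <<'E'
from h import *
from plant import ctrl
for n,(cx,cy,r) in dict(top=(227,150,34),scene=(265,219,34)).items():
    im=cv2.imread(f"pics/{n}0.png")[:,:,::-1].copy()
    yy,xx=np.mgrid[:384,:512]; roi=(xx-cx)**2+(yy-cy)**2<r*r
    b=blobs(im,roi); print(n,b)
    c=ctrl.calibration(n); T=c["extrinsics"]
    g=onplane(c,T,b["green"],.077); bl=onplane(c,T,b["blue"],.077); rd=onplane(c,T,b["red"],.077)
    bl=sorted(bl,key=lambda p:np.hypot(*(p-g[0])[:2]))
    P=np.array([g[0],*bl[:3],rd[0]]); print(P.round(4)); print(fit(P))
E
```

```text
top {'green': [(np.float64(223.8), np.float64(124.48))], 'blue': [(np.float64(204.5), np.float64(136.0)), (np.float64(201.41379310344828), np.float64(157.72413793103448)), (np.float64(216.27586206896552), np.float64(174.41379310344828))], 'red': [(np.float64(238.89655172413794), np.float64(173.51724137931035))]}
[[ 0.6562 -0.0746  0.077 ]
 [ 0.6221 -0.0206  0.077 ]
 [ 0.5594 -0.0133  0.077 ]
 [ 0.5124 -0.056   0.077 ]
 [ 0.5156 -0.119   0.077 ]]
(array([ 0.5819764 , -0.08440309]), np.float64(107.66002466580382), array([0.00021167, 0.00047202, 0.00044703, 0.00019004, 0.0001863 ]))
scene {'green': [(np.float64(262.5), np.float64(241.8))], 'blue': [(np.float64(280.25), np.float64(198.58333333333334)), (np.float64(291.7857142857143), np.float64(215.64285714285714)), (np.float64(284.3529411764706), np.float64(234.52941176470588))], 'red': [(np.float64(258.6923076923077), np.float64(195.0))]}
[[ 0.6568 -0.072   0.077 ]
 [ 0.6221 -0.0192  0.077 ]
 [ 0.5602 -0.0106  0.077 ]
 [ 0.513  -0.0535  0.077 ]
 [ 0.5154 -0.1167  0.077 ]]
(array([ 0.58223565, -0.08211106]), np.float64(107.4723302771212), array([3.98598277e-04, 5.13780426e-04, 4.39616798e-04, 8.49232898e-05,
       2.54164033e-04]))
```

Emit:
apply_moves:
  targets:
    - {"travel":[0,0,0],"roll":-5.9,"jaw":0}
    - {"travel":[0,0,0],"roll":-5.9,"jaw":0}
    - {"travel":[0,0,0],"roll":-5.9,"jaw":0}
    - {"travel":[0,0,0],"roll":0,"jaw":0}
    - {"travel":[18,30,0],"roll":0,"jaw":0}
    - {"travel":[18,30,0],"roll":0,"jaw":0}
    - {"travel":[18,30,0],"roll":0,"jaw":0}

```text
clock: 0.8
tool_pos: [0.26, 0.5516, 0.2448]
orientation: [179.9, 0.0, -0.2]
force: [0.3, 0.1, 0.1]
opening: 0.0373
gripper_force: 0.0
```

Emit:
apply_moves:
  targets:
    - {"travel":[20,32,0],"roll":0,"jaw":0}
    - {"travel":[20,32,0],"roll":0,"jaw":0}
    - {"travel":[20,32,0],"roll":0,"jaw":0}
    - {"travel":[20,32,0],"roll":0,"jaw":0}
    - {"travel":[20,32,0],"roll":0,"jaw":0}
    - {"travel":[20,32,0],"roll":0,"jaw":0}
    - {"travel":[20,32,0],"roll":0,"jaw":0}
    - {"travel":[20,32,0],"roll":0,"jaw":0}
    - {"travel":[20,32,0],"roll":0,"jaw":0}
    - {"travel":[20,32,0],"roll":0,"jaw":0}

```text
clock: 1.8
tool_pos: [0.4599, 0.2312, 0.2454]
orientation: [-180.0, -0.0, -0.2]
force: [1.7, 1.5, 0.0]
opening: 0.0002
gripper_force: 0.0
```

Emit:
apply_moves:
  targets:
    - {"travel":[20,32,0],"roll":0,"jaw":0}
    - {"travel":[20,32,0],"roll":0,"jaw":0}
    - {"travel":[20,32,0],"roll":0,"jaw":0}
    - {"travel":[20,32,0],"roll":0,"jaw":0}
    - {"travel":[20,32,0],"roll":0,"jaw":0}
    - {"travel":[20,32,0],"roll":0,"jaw":0}
    - {"travel":[0,0,0],"roll":0,"jaw":0}
    - {"travel":[0,0,0],"roll":0,"jaw":0}
    - {"travel":[0,0,0],"roll":0,"jaw":0}

```text
clock: 2.7
tool_pos: [0.5789, 0.0408, 0.2452]
orientation: [-180.0, 0.0, -0.1]
force: [-0.4, 0.3, -0.0]
opening: 0.0006
gripper_force: 0.0
```

```bash
python3 - <<'E'
from h import *
from plant import ctrl
o=ctrl.get_obs(); im=ctrl.snapshot("wrist"); cv2.imwrite("pics/w1.png",im[:,:,::-1])
print(o["tool_pos"],o["orientation"],o["force"],o["opening"])
c=ctrl.calibration("wrist")
T=np.eye(4);T[:3,:3]=R.from_euler("xyz",o["orientation"],degrees=True).as_matrix();T[:3,3]=o["tool_pos"]
T=T@c["hand_eye"]
b=blobs(im,np.ones(im.shape[:2],bool),30)
for k,v in b.items():
    if v: print(k,np.round(v,0).tolist(),onplane(c,T,v,.077).round(4).tolist())
E
```

```text
[0.57889297 0.04084148 0.24522163] [-1.79997590e+02  2.08958319e-02 -1.24931374e-01] [-0.36370848  0.32077935 -0.02549108] 0.0005753800699776747
green [[366.0, 100.0]] [[0.6561, -0.0726, 0.077]]
blue [[8.0, 123.0], [313.0, 134.0], [303.0, 191.0], [378.0, 375.0]] [[0.6358, 0.3015, 0.077], [0.622, -0.0196, 0.077], [0.5592, -0.0117, 0.077], [0.2935, -0.1279, 0.077]]
red [[392.0, 227.0]] [[0.5158, -0.1173, 0.077]]
```

View pics/w1.png

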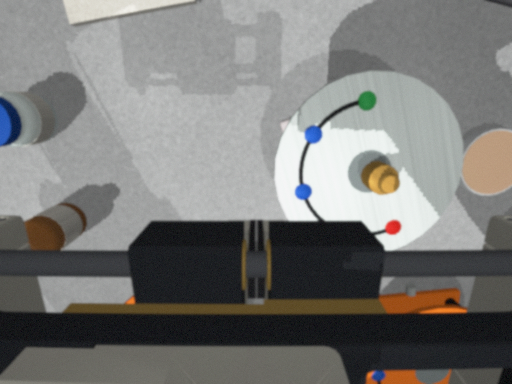

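All three cameras agree within 2 mm: green (.656,-.073), blue1 (.622,-.020), blue2 (.559,-.012), blue3 (.5125,-.055) and red (.5155,-.1175). Next I go above green and check finger clearance.

Emit:
apply_moves:
  targets:
    - {"travel":[20,29,0],"roll":0,"jaw":0}
    - {"travel":[20,29,0],"roll":0,"jaw":0}
    - {"travel":[20,28,0],"roll":0,"jaw":0}
    - {"travel":[17,28,30],"roll":0,"jaw":0}
    - {"travel":[0,0,40],"roll":0,"jaw":0}
    - {"travel":[0,0,40],"roll":0,"jaw":0}
    - {"travel":[0,0,20],"roll":0,"jaw":0}
    - {"travel":[0,0,0],"roll":0,"jaw":0}
    - {"travel":[0,0,0],"roll":0,"jaw":0}

```text
clock: 3.65
tool_pos: [0.6566, -0.0727, 0.1162]
orientation: [180.0, -0.0, 0.0]
force: [0.5, 0.3, 0.7]
opening: 0.0004
gripper_force: 0.0
```

```bash
python3 - <<'E'
from h import *
from plant import ctrl
o=ctrl.get_obs(); print(o["tool_pos"],o["orientation"],o["force"])
a=ctrl.snapshot("scene")[130:290,170:370]; cv2.imwrite("pics/s1.png",cv2.resize(a,None,fx=3.5,fy=3.5,interpolation=cv2.INTER_CUBIC)[:,:,::-1])
E
```

```text
[ 0.65662378 -0.07265675  0.11621978] [ 1.79976330e+02 -2.88486624e-02  2.67193541e-02] [0.52364892 0.29641482 0.65628228]
```

View pics/s1.png

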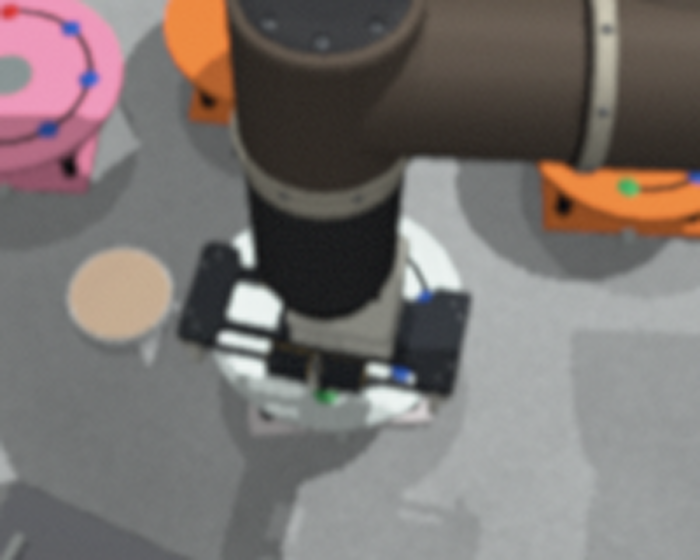

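The closed fingers are slim, sit directly above the green bump, and are well clear of the weight, dish and bottle. I'll press down in small steps.

Emit:
apply_moves:
  targets:
    - {"travel":[0,0,6],"roll":0,"jaw":0}
    - {"travel":[0,0,6],"roll":0,"jaw":0}
    - {"travel":[0,0,4],"roll":0,"jaw":0}
    - {"travel":[0,0,0],"roll":0,"jaw":0}
    - {"travel":[0,0,0],"roll":0,"jaw":0}

```text
clock: 4.2
tool_pos: [0.6561, -0.0736, 0.0993]
orientation: [180.0, 0.0, -0.1]
force: [-0.4, -0.6, -0.4]
opening: 0.0002
gripper_force: 0.0
```

Emit:
apply_moves:
  targets:
    - {"travel":[0,0,2],"roll":0,"jaw":0}
    - {"travel":[0,0,0],"roll":0,"jaw":0}
    - {"travel":[0,0,0],"roll":0,"jaw":0}

```text
clock: 4.5
tool_pos: [0.6564, -0.0736, 0.0975]
orientation: [180.0, -0.0, -0.0]
force: [0.7, -0.1, 0.4]
opening: 0.0006
gripper_force: 0.3
```

Emit:
apply_moves:
  targets:
    - {"travel":[0,0,2],"roll":0,"jaw":0}
    - {"travel":[0,0,0],"roll":0,"jaw":0}
    - {"travel":[0,0,0],"roll":0,"jaw":0}

```text
clock: 4.8
tool_pos: [0.6564, -0.0736, 0.0956]
orientation: [180.0, -0.0, -0.0]
force: [0.8, -0.8, 2.5]
opening: 0.0002
gripper_force: 1.2
```

Emit:
apply_moves:
  targets:
    - {"travel":[0,0,2],"roll":0,"jaw":0}
    - {"travel":[0,0,0],"roll":0,"jaw":0}
    - {"travel":[0,0,0],"roll":0,"jaw":0}

```text
clock: 5.1
tool_pos: [0.6564, -0.0736, 0.0935]
orientation: [180.0, -0.0, -0.0]
force: [-0.5, -1.3, 3.4]
opening: 0.0007
gripper_force: 1.6
```

Emit:
apply_moves:
  targets:
    - {"travel":[0,0,2],"roll":0,"jaw":0}
    - {"travel":[0,0,1],"roll":0,"jaw":0}
    - {"travel":[0,0,0],"roll":0,"jaw":0}
    - {"travel":[0,0,0],"roll":0,"jaw":0}

```text
clock: 5.5
tool_pos: [0.6564, -0.0736, 0.0905]
orientation: [180.0, -0.0, -0.0]
force: [1.4, -0.2, 4.3]
opening: 0.0003
gripper_force: 2.1
```

```bash
python3 - <<'E'
import numpy as np
a=np.deg2rad(7.5+5*np.arange(41)); P=np.round(1000*np.c_[.582+.075*np.cos(a),-.083+.075*np.sin(a)],0)
print(P[[0,10,20,30,40]].tolist())
d=np.diff(P,axis=0); d[:,1]*=-1
for k in range(4): print(d[10*k:10*k+10].astype(int).tolist())
E
```

```text
[[656.0, -73.0], [622.0, -20.0], [559.0, -11.0], [513.0, -54.0], [515.0, -118.0]]
[[-1, -6], [-1, -7], [-3, -6], [-2, -6], [-4, -5], [-3, -6], [-5, -5], [-4, -4], [-5, -5], [-6, -3]]
[[-5, -4], [-6, -2], [-6, -3], [-7, -1], [-6, -1], [-7, -1], [-6, 0], [-7, 1], [-6, 1], [-7, 1]]
[[-6, 3], [-6, 2], [-5, 4], [-6, 3], [-5, 5], [-4, 4], [-5, 5], [-3, 6], [-4, 5], [-2, 6]]
[[-3, 6], [-1, 7], [-1, 6], [-1, 7], [0, 6], [1, 7], [1, 6], [1, 7], [3, 6], [2, 6]]
```

Emit:
apply_moves:
  targets:
    - {"travel":[-1,-6,0],"roll":0,"jaw":0}
    - {"travel":[-1,-7,0],"roll":0,"jaw":0}
    - {"travel":[-3,-6,0],"roll":0,"jaw":0}
    - {"travel":[-2,-6,0],"roll":0,"jaw":0}
    - {"travel":[-4,-5,0],"roll":0,"jaw":0}
    - {"travel":[0,0,0],"roll":0,"jaw":0}

```text
clock: 6.1
tool_pos: [0.6446, -0.0423, 0.0904]
orientation: [-180.0, 0.0, -0.0]
force: [0.1, 2.6, 3.7]
opening: 0.0004
gripper_force: 1.8
```

Emit:
apply_moves:
  targets:
    - {"travel":[-3,-6,0],"roll":0,"jaw":0}
    - {"travel":[-5,-5,0],"roll":0,"jaw":0}
    - {"travel":[-4,-4,0],"roll":0,"jaw":0}
    - {"travel":[-5,-5,0],"roll":0,"jaw":0}
    - {"travel":[-6,-3,0],"roll":0,"jaw":0}
    - {"travel":[0,0,0],"roll":0,"jaw":0}
    - {"travel":[0,0,0],"roll":0,"jaw":0}

```text
clock: 6.8
tool_pos: [0.6213, -0.0199, 0.0902]
orientation: [-180.0, 0.1, -0.0]
force: [-0.6, 3.1, 5.0]
opening: 0.0004
gripper_force: 2.2
```

Emit:
apply_moves:
  targets:
    - {"travel":[-5,-4,0],"roll":0,"jaw":0}
    - {"travel":[-6,-2,0],"roll":0,"jaw":0}
    - {"travel":[-6,-3,0],"roll":0,"jaw":0}
    - {"travel":[-7,-1,0],"roll":0,"jaw":0}
    - {"travel":[-6,-1,0],"roll":0,"jaw":0}
    - {"travel":[0,0,0],"roll":0,"jaw":0}

```text
clock: 7.4
tool_pos: [0.5908, -0.0093, 0.0903]
orientation: [-180.0, 0.1, -0.1]
force: [-1.9, 1.4, 3.6]
opening: 0.0006
gripper_force: 1.8
```

Emit:
apply_moves:
  targets:
    - {"travel":[-7,-1,0],"roll":0,"jaw":0}
    - {"travel":[-6,0,0],"roll":0,"jaw":0}
    - {"travel":[-7,1,0],"roll":0,"jaw":0}
    - {"travel":[-6,1,0],"roll":0,"jaw":0}
    - {"travel":[-6,1,0],"roll":0,"jaw":0}
    - {"travel":[0,0,0],"roll":0,"jaw":0}
    - {"travel":[0,0,0],"roll":0,"jaw":0}

```text
clock: 8.1
tool_pos: [0.5589, -0.0118, 0.09]
orientation: [180.0, 0.1, -0.1]
force: [-1.0, 0.7, 4.7]
opening: 0.0003
gripper_force: 2.2
```

Emit:
apply_moves:
  targets:
    - {"travel":[-6,3,0],"roll":0,"jaw":0}
    - {"travel":[-6,2,0],"roll":0,"jaw":0}
    - {"travel":[-5,4,0],"roll":0,"jaw":0}
    - {"travel":[-6,3,0],"roll":0,"jaw":0}
    - {"travel":[-5,5,0],"roll":0,"jaw":0}
    - {"travel":[0,0,0],"roll":0,"jaw":0}

```text
clock: 8.7
tool_pos: [0.5308, -0.0293, 0.0902]
orientation: [180.0, 0.1, -0.1]
force: [-0.2, -1.0, 3.2]
opening: 0.0004
gripper_force: 1.8
```

Emit:
apply_moves:
  targets:
    - {"travel":[-4,4,0],"roll":0,"jaw":0}
    - {"travel":[-5,5,0],"roll":0,"jaw":0}
    - {"travel":[-3,6,0],"roll":0,"jaw":0}
    - {"travel":[-4,5,0],"roll":0,"jaw":0}
    - {"travel":[-2,6,0],"roll":0,"jaw":0}
    - {"travel":[0,0,0],"roll":0,"jaw":0}
    - {"travel":[0,0,0],"roll":0,"jaw":0}

```text
clock: 9.4
tool_pos: [0.5133, -0.0553, 0.0902]
orientation: [179.9, 0.1, -0.1]
force: [-0.7, -2.7, 4.4]
opening: 0.0004
gripper_force: 2.2
```

Emit:
apply_moves:
  targets:
    - {"travel":[-3,6,0],"roll":0,"jaw":0}
    - {"travel":[-1,7,0],"roll":0,"jaw":0}
    - {"travel":[-1,6,0],"roll":0,"jaw":0}
    - {"travel":[-1,7,0],"roll":0,"jaw":0}
    - {"travel":[0,6,0],"roll":0,"jaw":0}
    - {"travel":[0,0,0],"roll":0,"jaw":0}

```text
clock: 10.0
tool_pos: [0.5078, -0.0875, 0.0903]
orientation: [180.0, 0.0, -0.1]
force: [-0.4, -3.2, 4.4]
opening: 0.0006
gripper_force: 1.7
```

Emit:
apply_moves:
  targets:
    - {"travel":[1,6,0],"roll":0,"jaw":0}
    - {"travel":[1,6,0],"roll":0,"jaw":0}
    - {"travel":[2,7,0],"roll":0,"jaw":0}
    - {"travel":[3,6,0],"roll":0,"jaw":0}
    - {"travel":[2,6,0],"roll":0,"jaw":0}
    - {"travel":[0,0,0],"roll":0,"jaw":0}
    - {"travel":[0,0,0],"roll":0,"jaw":0}
    - {"travel":[0,0,0],"roll":0,"jaw":0}

```text
clock: 10.8
tool_pos: [0.5173, -0.1178, 0.0905]
orientation: [180.0, -0.0, -0.0]
force: [0.6, -2.7, 4.0]
opening: 0.0002
gripper_force: 2.1
```

```bash
python3 - <<'E'
from h import *
from plant import ctrl
o=ctrl.get_obs(); print(o["tool_pos"],o["force"],o["gripper_force"],abs(o["qvel"]).max())
a=ctrl.snapshot("wrist"); cv2.imwrite("pics/w2.png",a[:,:,::-1])
E
```

```text
[ 0.51734612 -0.11783068  0.09054456] [ 0.5970293  -2.67943849  3.9921327 ] 2.110079867470631 0.29157466143583977
```

View pics/w2.png

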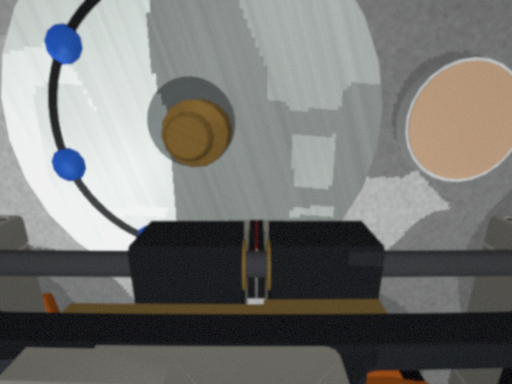

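The fingertips are on the red bump, which shows between the pads at (256,235). The weight is standing upright at (195,132) and the dish is untouched. The force of about 4 N and grip reading of 2.1 N match those at the other bumps, so I'm handing in.

```bash
python3 -c "
from plant import ctrl
print(ctrl.close_job())"
```

```text
the job is handed in; nothing more can be done
None
```

I slid the closed fingertips from the green bump over the three blue bumps to red, with the pan pressed an estimated 4.5–7 mm all the way, and handed the job in holding on red; the hand-in gave no verdict.

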